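# Pump leather cleaner from the square bottle

### The job

Three white pump bottles stand in the wooden tray on the leatherworker's bench, and the leather cleaner is in the square one. Push the pump head of the square bottle all the way down, then let it spring fully back up. Do not press the pumps of the two round bottles.

Things in the scene. Friction and masses are not known exactly. Their poses are not given: they have to be found in the camera images.
- square_top (a point): Centre of the flat top of the square bottle's pump head, a black disc 44 mm across, 14 mm thick, 168 mm above the bench at rest; it moves with the head. z is up; a thin black spout, lower than the disc's top, reaches 67 mm along -x over a white dish. The white bottle below (70 x 70 mm) is fixed in a dark wooden tray, 200 x 380 mm, in a row along y with two round ones, 120 mm apart, in any order.
- square_pump (a joint): How far the square bottle's pump head is pushed down, in m: 0 is up, 0.012 is fully down, at a hard stop. A spring lifts it again when let go. It starts to move at about 2 N and is fully down at about 7 N.
- squat_pump (a joint): The same for the squat round white bottle, 80 mm across, fixed in the same tray, with the same pump head and spout, its top 143 mm above the bench. Leave it up.
- slim_pump (a joint): The same for the slim round white bottle, 50 mm across, fixed in the same tray, with the same pump head and spout, its top 193 mm above the bench. Leave it up. Loose things behind the tray (+x) are under 70 mm tall.

How it is judged:
On the way:
1. the square bottle's pump head is pushed down, at least 9 of its 12 mm (value of joint square_pump above 0.009 m), for 0.1 s.
At the end, for the whole second after the job is handed in: After the press the square bottle's pump head is up again, and the pump heads of the two round bottles are up, each within 2 mm (value of joint each of square_pump, squat_pump, slim_pump below 0.002 m); the robot touches nothing.
It fails at once if the pump of a round bottle is pressed down by more than 4 mm (value of joint any of squat_pump, slim_pump above 0.004 m).
It also fails if it takes over 26 s, if anything falls off the work surface, if the arm or the gripper's body presses on something with over 40 N, if the wrist force passes 120 N, or if a joint passes its speed limit or range.

### The arm

A 6-joint arm with a two-finger parallel gripper is mounted at the origin on the work surface. World frame = base frame: x ahead of the robot, y to its left, z up, the work surface at z = 0. Lengths are in m, angles in rad, forces in N, time in s.
With the tool pointing down it reaches from about 0.3 to 0.875 m from the base axis. Payload 6.4 kg.
Tool frame: the origin (TCP) lies at the very end of the fingers, on their centre line; the grasp point (between the pads) lies 19 mm behind it; z points along the fingers, y is the line along which they close (so a half turn about z gives the same grasp; the last joint's range is limited). The gripper opens to 85 mm and grips with 20 to 120 N. Pads are 22 mm wide; open, the fingers measure 114 mm over their backs; the gripper's body (76 mm by 85 mm) begins 54 mm behind the grasp point. The pads swing forward as they close: fully open they stand 13 mm farther back than shut.
Start: joints at [-1.413, 0.181, 1.607, -0, 1.354, -0.206], TCP at [0.205, -0.537, 0.231] pointing down, gripper open.
Joint ranges: [-2.99, 2.99], [-0.89, 2.07], [0.3, 2.58], [-1.14, 4.28], [0, 2.63], [-3.12, 3.12]. Speed limits (rad/s): [2.57, 2.57, 3.01, 3.14, 3.14, 3.14].

### API

Orientations are given as a unit quaternion [w, x, y, z].
In Python, from cell import r gives the robot as it stands.
- The arm moves only by the tool jog_arm, never from a script. Its argument "increments" is one flat list of numbers, 5 for each row, row after row: the shift along the world's x, y, z in m, then the turn about the world's z in rad, then the opening, from 0 (shut) to 1 (fully open). In form: [tx, ty, tz, turn, claw, tx, ty, tz, turn, claw, ...]. A call has 1 to 5 rows; each row shifts and turns the commanded pose from where the row before left it; what a row does not reach is not made up. A row lasts 1/8 s, in which the tool goes at most 62.5 mm and 10.7 degrees, less where a joint would pass 70% of its speed; a pose out of reach is approached as far as the arm can. A call with a gripper value outside its range is refused whole. The fingers move at their own pace and stop on an object; the grip force is fixed at half the most. Time passes only in rows, so rows that do not move let the fingers close. It gives the time, the measured TCP pose, the force, the opening and the grip force at its end, in the units of the state.
- r.state(): the state, without advancing time (a new reading comes with each control period).
- r.camera(name): name is "scene" or "top" or "wrist"; returns (picture, depth): 400x640x3 uint8, red, green, blue; 400x640 float32, m along the optical axis (not along the pixel's ray), 0 where there is no reading.
- r.camera_params(name): a dict with "K" (3x3 intrinsics, pixels), "extrinsics" (4x4, takes a point from camera to world coordinates); the wrist camera has in their place "mount" (4x4, takes a point from camera to tool coordinates, whose origin is the TCP and whose axes are the flange's). Camera axes: x right, y up, looking along -z (the intrinsics and any distortion apply to the point x, -y, -z); pixel columns grow to the right and rows downward; lengths in m; the calibration is good to about 2 mm. A picture is of the moment at which its call begins: read the wrist's pose just before it. camera_params takes no time and is no camera call.
- r.close_job(): hands the job in; it is judged then, once.
The state is a dict: "clock": time; "joints": joint angles; "joint_velocities": joint speeds; "joint_torque": joint torques, N m; "tcp_pos": TCP position; "orientation": TCP orientation; "contact_force": force on the tool from outside, world axes, zero at the start; "ft_torque": the same for the moment, N m; "width": finger opening in m; "grip_force": force on a finger pad.
Only numpy, scipy, OpenCV 4.12 (cv2) and the standard library are available. Lean on these libraries where they do the work, as an engineer would, in place of code of your own. Each camera call takes 0.05 s, during which the arm holds its last target. There are 200 camera calls.

## Working session

There is one attempt and no reset: what is moved stays moved. The work goes in short steps, Python scripts to look and compute and a tool call to move; the robot and the scene stay as the last step left them, time stands still between calls to the robot, and variables do not carry over. Pictures are saved under pics/ and viewed, at most 10 in all, crops included, and the job is handed in when it is done.

Besides the shell and the picture viewer there is one more tool, called by a JSON object that holds its "fn" and its "kwargs". jog_arm: Moves the arm, as the interface text tells. Its arguments: {"type":"object","properties":{"increments":{"type":"array","items":{"type":"number"}}},"required":["increments"]}

```bash
mkdir -p pics
cat > h.py <<'E'
import numpy as np,cv2
from cell import r
def shot(n,f):
    s=r.state();im,d=r.camera(n);p=r.camera_params(n)
    cv2.imwrite(f'pics/{f}.png',cv2.cvtColor(im,cv2.COLOR_RGB2BGR));np.savez(f'{f}.npz',im=im,d=d)
    return s,im,d,p
def cloud(d,K,T):
    v,u=np.mgrid[:d.shape[0],:d.shape[1]]
    P=np.stack([(u-K[0,2])/K[0,0]*d,-(v-K[1,2])/K[1,1]*d,-d],-1)
    return P@T[:3,:3].T+T[:3,3]
E
python3 - <<'E'
from h import *
s,im,d,p=shot('top','top0')
print({k:v for k,v in p.items()},s['clock'],s['tcp_pos'],s['orientation'])
s,im,d,p=shot('scene','scene0')
print(p)
E
```

```text
{'K': array([[411.97313666,   0.        , 317.93390094],
       [  0.        , 411.97313666, 198.83662998],
       [  0.        ,   0.        ,   1.        ]]), 'extrinsics': array([[-0.02772473,  0.99668729, -0.07645772,  0.50243596],
       [-0.9993989 , -0.02923006, -0.01863993,  0.02185391],
       [-0.02081304,  0.07589497,  0.99689858,  0.92169425],
       [ 0.        ,  0.        ,  0.        ,  1.        ]])} 0.0 [ 0.20452202 -0.536799    0.23038334] [-8.85937628e-04  9.83500191e-01  1.80904920e-01  1.36834771e-05]
{'K': array([[439.77593583,   0.        , 323.27837623],
       [  0.        , 439.77593583, 197.45004995],
       [  0.        ,   0.        ,   1.        ]]), 'extrinsics': array([[-0.8085765 , -0.43646993,  0.39458593,  0.85461883],
       [ 0.58806969, -0.57731468,  0.56646429,  0.43847042],
       [-0.01944438,  0.69007374,  0.72347782,  0.68898152],
       [ 0.        ,  0.        ,  0.        ,  1.        ]])}
```

View pics/top0.png

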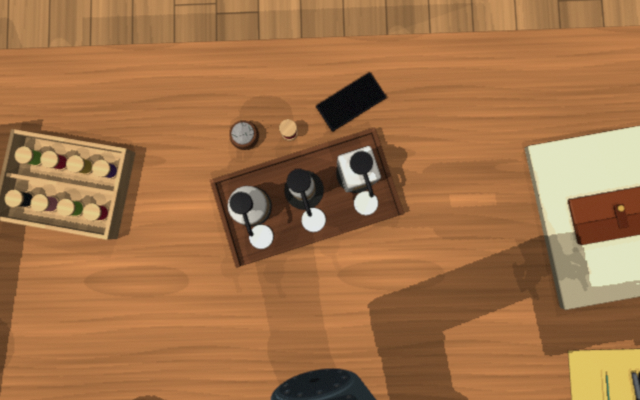

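View pics/scene0.png

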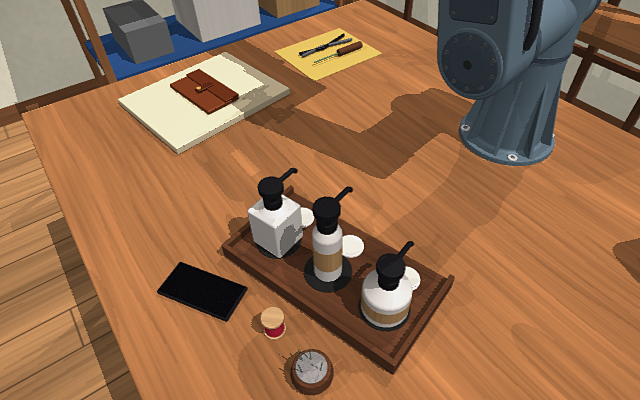

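The top view shows the three heads at about (361,162) square, (299,182) slim and (241,203) squat. In the scene view the square bottle is at (270,187).

Run:
```python
from h import *
for n,pts,box in(('top',{'sq':(361,162,.168),'slim':(299,182,.193),'squat':(241,203,.143)},16),('scene',{'sq':(270,185,.168),'slim':(326,206,.193),'squat':(391,264,.143)},20)):
    z=np.load(n+'0.npz');p=r.camera_params(n);C=cloud(z['d'],p['K'],p['extrinsics'])
    dark=z['im'].max(-1)<70
    for k,(u,v,h) in pts.items():
        m=np.zeros_like(dark);m[v-box:v+box,u-box:u+box]=1
        m&=dark&(abs(C[...,2]-h)<.006)
        P=C[m]; (cx,cy),R=cv2.minEnclosingCircle(P[:,:2].astype(np.float32))
        print(n,k,m.sum(),P.mean(0).round(4),P[:,:2].min(0).round(3),P[:,:2].max(0).round(3),np.median(P[:,2]).round(4))
```

```text
top sq 405 [ 0.6241 -0.0457  0.1686] [ 0.598 -0.066] [ 0.645 -0.025] 0.1686
top slim 469 [0.5915 0.0692 0.1934] [0.563 0.049] [0.613 0.092] 0.1936
top squat 381 [0.5581 0.1829 0.1433] [0.53  0.164] [0.579 0.204] 0.1435
scene sq 481 [ 0.6232 -0.0438  0.1687] [ 0.578 -0.066] [ 0.647 -0.024] 0.1694
scene slim 595 [0.5909 0.0709 0.194 ] [0.544 0.048] [0.614 0.091] 0.1947
scene squat 706 [0.5566 0.1847 0.144 ] [0.507 0.164] [0.581 0.207] 0.1446
```

{"fn": "jog_arm", "kwargs": {"increments": [0.028, 0.033, 0.01, 0, 0, 0.028, 0.033, 0.01, 0, 0, 0.028, 0.033, 0.01, 0, 0, 0.028, 0.033, 0, 0, 0, 0.028, 0.033, 0, 0, 0]}}

```text
clock: 0.72
tcp_pos: [0.3453, -0.3711, 0.2611]
orientation: [-0.0, 0.984, 0.181, 0.0]
contact_force: [0.8, -1.1, -0.1]
width: 0.0002
grip_force: 0.0
```

{"fn": "jog_arm", "kwargs": {"increments": [0.028, 0.033, 0, 0, 0, 0.028, 0.033, 0, 0, 0, 0.028, 0.033, 0, 0, 0, 0.028, 0.033, 0, 0, 0, 0.028, 0.033, 0, 0, 0]}}

```text
clock: 1.35
tcp_pos: [0.4852, -0.206, 0.2609]
orientation: [-0.0, 0.984, 0.181, -0.0]
contact_force: [0.4, -0.5, 0.2]
width: 0.0003
grip_force: 0.0
```

{"fn": "jog_arm", "kwargs": {"increments": [0.028, 0.033, 0, 0, 0, 0.028, 0.033, 0, 0, 0, 0.028, 0.033, 0, 0, 0, 0, 0, 0, 0, 0, 0, 0, 0, 0, 0]}}

```text
clock: 1.98
tcp_pos: [0.5681, -0.1084, 0.2607]
orientation: [-0.0, 0.983, 0.181, -0.001]
contact_force: [-0.1, -0.4, 0.1]
width: 0.0
grip_force: 0.0
```

{"fn": "jog_arm", "kwargs": {"increments": [0.028, 0.032, 0, 0, 0, 0.028, 0.031, 0, 0, 0, 0, 0, 0, 0, 0, 0, 0, 0, 0, 0]}}

```text
clock: 2.48
tcp_pos: [0.6239, -0.0465, 0.261]
orientation: [0.0, 0.984, 0.18, -0.0]
contact_force: [-0.6, -0.4, -0.9]
width: -0.0004
grip_force: 0.0
```

Run:
```python
from h import *
from scipy.spatial.transform import Rotation as Ro
s,im,d,p=shot('wrist','w1')
T=np.eye(4);T[:3,:3]=Ro.from_quat(s['orientation'],scalar_first=True).as_matrix();T[:3,3]=s['tcp_pos']
C=cloud(d,p['K'],T@p['mount'])
m=(im.max(-1)<70)&(abs(C[...,2]-.168)<.005)&(np.hypot(C[...,0]-.624,C[...,1]+.045)<.04)
P=C[m];print(s['tcp_pos'],m.sum(),P.mean(0) if len(P) else 0,P.min(0),P.max(0))
```

```text
[ 0.62389026 -0.04653809  0.260991  ] 2132 [ 0.62527602 -0.04810529  0.16728143] [ 0.58640897 -0.06731437  0.16300727] [ 0.6483699  -0.02546356  0.17008791]
```

View pics/w1.png

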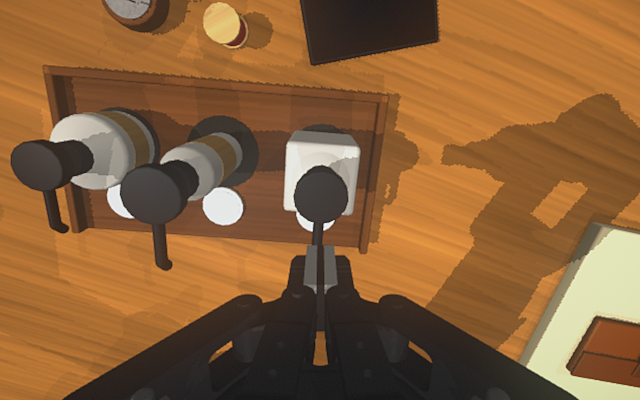

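The wrist view shows the square head at (321,194), and the shut fingers at (320,260) are in line with it. The measured centre is about (0.625, -0.046), directly below the TCP.

{"fn": "jog_arm", "kwargs": {"increments": [0.001, 0, -0.04, 0, 0, 0, 0, -0.04, 0, 0, 0, 0, -0.006, 0, 0, 0, 0, -0.003, 0, 0, 0, 0, -0.003, 0, 0]}}

```text
clock: 3.15
tcp_pos: [0.6268, -0.046, 0.1714]
orientation: [0.001, 0.984, 0.181, 0.002]
contact_force: [0.0, 0.9, -0.1]
width: -0.0003
grip_force: 0.0
```

{"fn": "jog_arm", "kwargs": {"increments": [0, 0, -0.003, 0, 0, 0, 0, -0.003, 0, 0, 0, 0, 0, 0, 0]}}

```text
clock: 3.52
tcp_pos: [0.6265, -0.0457, 0.1642]
orientation: [0.001, 0.984, 0.181, 0.001]
contact_force: [1.4, -0.6, 3.9]
width: 0.0001
grip_force: 1.7
```

Contact at 3.9 N. I'll keep pressing down to the stop.

{"fn": "jog_arm", "kwargs": {"increments": [0, 0, -0.003, 0, 0, 0, 0, -0.003, 0, 0, 0, 0, 0, 0, 0]}}

```text
clock: 3.9
tcp_pos: [0.6264, -0.0457, 0.1578]
orientation: [0.0, 0.984, 0.181, 0.001]
contact_force: [2.3, -1.1, 5.6]
width: 0.0001
grip_force: 3.0
```

{"fn": "jog_arm", "kwargs": {"increments": [0, 0, -0.002, 0, 0, 0, 0, 0, 0, 0, 0, 0, 0, 0, 0]}}

```text
clock: 4.28
tcp_pos: [0.6264, -0.0457, 0.1562]
orientation: [0.0, 0.984, 0.181, 0.001]
contact_force: [2.3, -1.3, 6.9]
width: -0.0005
grip_force: 3.4
```

Nearly at the stop. I'll go 2 mm further to be sure, reading the force.

{"fn": "jog_arm", "kwargs": {"increments": [0, 0, -0.001, 0, 0, 0, 0, -0.001, 0, 0, 0, 0, 0, 0, 0]}}

```text
clock: 4.65
tcp_pos: [0.6266, -0.0457, 0.1559]
orientation: [0.001, 0.983, 0.181, 0.001]
contact_force: [-3.6, 0.0, 16.0]
width: 0.0003
grip_force: 8.1
```

The hard stop is reached at 16 N. Now I'll release.

{"fn": "jog_arm", "kwargs": {"increments": [0, 0, 0.006, 0, 0, 0, 0, 0.012, 0, 0, 0, 0, 0.04, 0, 0, 0, 0, 0.05, 0, 0, 0, 0, 0, 0, 0]}}

```text
clock: 5.28
tcp_pos: [0.6273, -0.0456, 0.2659]
orientation: [0.001, 0.983, 0.181, 0.003]
contact_force: [0.3, 0.1, 0.3]
width: 0.0003
grip_force: 0.0
```

{"fn": "jog_arm", "kwargs": {"increments": [0, -0.03, 0, 0, 0, 0, -0.03, 0, 0, 0, 0, -0.03, 0, 0, 0, 0, 0, 0, 0, 0, 0, 0, 0, 0, 0]}}

```text
clock: 5.9
tcp_pos: [0.6249, -0.1346, 0.2599]
orientation: [-0.001, 0.984, 0.181, -0.001]
contact_force: [-0.2, 0.4, 0.0]
width: -0.0002
grip_force: 0.0
```

Run:
```python
from h import *
s,im,d,p=shot('scene','s2')
C=cloud(d,p['K'],p['extrinsics']);dark=im.max(-1)<70
for x,y,h in((.625,-.046,.168),(.591,.07,.193),(.557,.184,.143)):
    m=dark&(np.hypot(C[...,0]-x,C[...,1]-y)<.018)&(abs(C[...,2]-h)<.02)
    print(m.sum(),np.median(C[m][:,2]))
print(s['contact_force'],s['tcp_pos'])
```

```text
256 0.16990742058445873
321 0.19500267691220857
383 0.14502642850545266
[-0.21536056  0.37300916  0.02547701] [ 0.6248969  -0.13455157  0.25988864]
```

All three heads are up at their resting heights and the robot is clear, so I'll hand in.

```bash
python3 -c "
from cell import r
print(r.close_job())"
```

```text
the job is handed in; nothing more can be done
None
```

The square bottle's pump head was pushed to its hard stop (16 N at the wrist) and sprang back up; the round bottles' pumps were not pressed, the robot was clear of everything, and the job was handed in at about 6 s (no verdict was returned).

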